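Find the slicer's release notch by feel and open the carriage

TASK

Open the vegetable slicer for cleaning. Turn its gauge knob slowly clockwise, less than a quarter turn, until you feel the resistance dip at the hidden release notch, and leave the knob there; then slide the carriage away from the knob, all the way open to its stop, and let go. Never force the carriage while it is still locked, and leave the other things on the table alone.

Things in the scene. Friction and masses are not known exactly. Their poses are not given: they have to be found in the camera images.
- slicer: bench slicer, fixed: aluminium bed 150 mm (x) by 420 mm (y) on feet; at its -y end a square lock box with the knob on top, then (y = -85 mm) a white blade frame 112 mm high, the white carriage, and a low stop at the +y end. Origin under the bed's middle at table height; y points along the bed from lock box to stop, z up. Yaw within about 20 degrees of straight
- lock_box (a point): middle of the lock box's flat top (106 by 106 mm), 112 mm above the table, on the knob's axis. A cam hidden in it drags on the knob with about 0.1 N m. Its one notch, unseen and elsewhere each time, lies 25 to 87 degrees clockwise of the knob's start: for some 6 degrees the knob pulls ahead by itself (up to about 0.3 N m), at the middle it rests, and for 6 degrees more it resists with up to about 0.4 N m
- knob: black gauge knob: a skirt 48 mm across with an upright bar grip 46 mm long, 13 mm thick, from 10 (skirt top) to 48 mm above the box top. Origin on its upright turning axis at the box top; x along the bar. Turns clockwise (from above) from its start, and back; its stop lies past the notch. Let go within about 4 degrees of the notch's middle, it settles there by itself and stays
- knob_grip (a point): on the axis of the knob within its bar, at a good height to grip: 36 mm above the lock box top (148 mm above the table), 26 mm above the skirt and 12 mm below the bar's top
- carriage: white pusher carriage with a black handle; slides along the slicer's y only. Its origin lies on the slicer's origin when shut (as at the start) and 120 mm towards +y when fully open at the stop. With the knob in the notch it slides at about 2 to 4 N and stays where left; otherwise a pin in the lock box holds it after about 2.5 mm of play
- carriage_handle (a point): middle of the carriage's handle: a level black round bar 16 mm thick, 94 mm long along the slicer's x (74 mm clear between its posts), at slicer (0, 12, 128) mm when shut, 128 mm above the table; over 60 mm free beneath it
- tomato: a tomato, 68 mm across, 52 mm high, loose beside the slicer on the robot's side; origin under its centre
- cup: a small white open portion cup, 62 mm across, 42 mm high, loose beside the slicer on the robot's side; origin under its centre
- lid_stack: a stack of whitish portion-cup lids, 68 mm across, 63 mm high, loose beyond the slicer; origin under its centre
- spatula: a spatula 260 mm long lying on the table; origin under its middle
- spoon: a spoon 200 mm long lying on the table; origin under its middle
- jar: a big white plastic jar with lid, 130 mm across, 210 mm high, on the right of the table; origin under its centre
- tub: a big blue open tub with two side loops, 190 mm across, 190 mm high, on the left of the table; origin under its centre

How it is judged:
By the outcome, as a careful person would: the job done as asked, in the order asked, and still so for the second after the job is handed in, with the robot touching nothing.
It also fails if it takes over 72 s, if anything falls off the work surface, if the arm or the gripper's body presses on something with over 40 N, if the wrist force passes 120 N, or if a joint passes its speed limit or range.

ROBOT

A 6-joint arm with a two-finger parallel gripper is mounted at the origin on the work surface. World frame = base frame: x ahead of the robot, y to its left, z up, the work surface at z = 0. Lengths are in m, angles in degrees, forces in N, time in s.
With the tool pointing down it reaches from about 0.4 to 0.825 m from the base axis. Payload 7 kg.
Tool frame: the origin (TCP) lies midway between the tips of the shut fingers; the grasp point (between the pads) lies r.hold_point_z behind it (r.hold_point_z is the distance from the TCP to the grasp point, in m); z points along the fingers, x is the direction in which the jaws open and shut, and the axes are right-handed (so a half turn about z gives the same grasp; the last joint's range is limited). The gripper opens to 88 mm and grips with 3 to 60 N. Pads are 19 mm wide; open, the fingers measure 130 mm over their backs; the gripper's body (78 mm by 193 mm) begins 47 mm behind the grasp point.
Start: joints at [-57.519, 20.546, 0.682, 0, -70.136, -16.507], TCP at [0.186, -0.649, 0.227] pointing down, gripper open.
Joint ranges: [-176.03, 176.03], [-82.01, 121.73], [-58.28, 71.71], [-173.87, 95.51], [-174.79, -0.11], [-173.66, 173.66]. Speed limits (degrees/s): [136.94, 136.94, 172.46, 180, 180, 180].

INTERFACE

Orientations are given as [roll, pitch, yaw] about the fixed x, y, z axes, in that order (R = Rz(yaw) Ry(pitch) Rx(roll)).
In Python, from plant import get_state, viewer, close_job, r gives the robot as it stands.
- The arm moves only by the tool apply_moves, never from a script. Its argument "plan" is a list of rows, each a list of 3 entries, a list of its own where there are three numbers: the closure in counts, from 0 (fully open) to 255 (shut), then the shift along the tool's x, y, z in units of 50 mm (1.0 is 50 mm), then the turn about the tool's z in units of 6 degrees (1.0 is 6 degrees). A call has 1 to 12 rows; each row shifts and turns the commanded pose from where the row before left it, along the tool's axes as they then stand; what a row does not reach is not made up. A row lasts 1/8 s, in which the tool goes at most 62.5 mm and 10.7 degrees, less where a joint would pass 70% of its speed; a pose out of reach is approached as far as the arm can. A call is refused whole if a number of a shift passes 1 or a number of a turn 1, either way. A call with a gripper value outside its range is refused whole. The fingers move at their own pace and stop on an object; "squeeze" is the grip in N (left out, the last holds). Time passes only in rows, so rows that do not move let the fingers close. It gives the time, the measured TCP pose, the force and the opening at its end, in the units of the state.
- get_state(): the state, without advancing time (a new reading comes with each control period).
- viewer.capture(name): name is "scene" or "side" or "wrist"; returns a dict with "frame" (420x560x3 uint8, blue, green, red), "K" (3x3 intrinsics, pixels), "R" (3x3) and "t" (3): a world point X has camera coordinates R X + t; the wrist camera has in their place "mount" (4x4, takes a point from camera to tool coordinates, whose origin is the TCP and whose axes are the tool frame's). Camera axes: x right, y down, z forward; pixel columns grow to the right and rows downward; lengths in m; the calibration is good to about 2 mm. The wrist camera is an equidistant fisheye: a pixel r from the principal point sees the ray r / f radians off the axis. A picture is of the moment at which its call begins: read the wrist's pose just before it. There is no depth.
- close_job(): hands the job in, once; it reports no verdict.
The state is a dict: "time_s": time; "joints": joint angles; "qd": joint speeds; "joint_torque": joint torques, N m; "tcp_pos": TCP position; "eef_rot": TCP orientation; "contact_force": force on the tool from outside, world axes, zero at the start; "moment": the same for the moment, N m; "gripper_width": finger opening in m.
Only numpy, scipy, OpenCV 4.12 (cv2) and the standard library are available. Lean on these libraries where they do the work, as an engineer would, in place of code of your own. Each camera call takes 0.05 s, during which the arm holds its last target.

## Working session

There is one attempt and no reset: what is moved stays moved. The work goes in short steps, Python scripts to look and compute and a tool call to move; the robot and the scene stay as the last step left them, time stands still between calls to the robot, and variables do not carry over. Pictures are saved under pics/ and viewed, and the job is handed in when it is done.

Besides the shell and the picture viewer there is one more tool, called after "Call:" as name(argument=value, ...) on one line, values as JSON. apply_moves: Moves the arm, as the interface text tells. Its arguments: {"type":"object","properties":{"plan":{"type":"array","items":{"type":"array"}},"squeeze":{"type":"number"}},"required":["plan"]}

```bash
ls; mkdir -p pics; python3 - <<'E'
from plant import get_state, viewer, r
import cv2
print(get_state()); print(r.hold_point_z)
for n in ["scene","side","wrist"]:
    d=viewer.capture(n); cv2.imwrite(f"pics/{n}0.png",d["frame"])
    print(n,{k:v for k,v in d.items() if k!="frame"})
E
```

```text
pics
{'time_s': 0.0, 'joints': array([-5.75184047e+01,  2.05918467e+01,  6.34216481e-01, -1.85871491e-02,
       -7.01338430e+01, -1.65053092e+01]), 'qd': array([ 0.03628353, -0.04200835,  0.0551315 , -0.02745858, -0.02035516,
        0.00477162]), 'joint_torque': array([-2.29733712e-03, -5.82719493e+01,  2.93039292e+01,  6.99709520e+00,
        6.66759574e-03, -1.18232870e-04]), 'tcp_pos': array([ 0.1856098 , -0.64849125,  0.22562621]), 'eef_rot': array([-1.79990763e+02, -9.26684293e-02,  1.05969948e+02]), 'contact_force': array([0.03511075, 0.14326947, 0.90275296]), 'moment': array([-0.0417195 , -0.02533937,  0.00029479]), 'gripper_width': 0.0874555018975703}
0.0188
scene {'K': array([[514.60659144,   0.        , 276.65500476],
       [  0.        , 514.60659144, 205.82948144],
       [  0.        ,   0.        ,   1.        ]]), 'R': array([[ 0.64263632,  0.76587823, -0.02119188],
       [ 0.45344154, -0.40247985, -0.79523628],
       [-0.61758346,  0.50143844, -0.60592918]]), 't': array([-0.27986835, -0.15871599,  2.25073186])}
side {'K': array([[399.50605892,   0.        , 273.68778293],
       [  0.        , 399.50605892, 213.53901413],
       [  0.        ,   0.        ,   1.        ]]), 'R': array([[-0.99302373, -0.11788689,  0.0025609 ],
       [-0.06120076,  0.49671946, -0.86575068],
       [ 0.10078861, -0.8598677 , -0.50046898]]), 't': array([0.50156314, 0.14846349, 1.26378513])}
wrist {'K': array([[325.1922621 ,   0.        , 280.9201982 ],
       [  0.        , 325.1922621 , 212.07059597],
       [  0.        ,   0.        ,   1.        ]]), 'mount': array([[ 9.99999671e-01,  4.71585024e-04, -6.59712232e-04,
        -1.05527302e-03],
       [-2.84247806e-04,  9.65747531e-01,  2.59483382e-01,
        -7.12999933e-02],
       [ 7.59483937e-04, -2.59483109e-01,  9.65747348e-01,
        -1.58946659e-01],
       [ 0.00000000e+00,  0.00000000e+00,  0.00000000e+00,
         1.00000000e+00]])}
```

View pics/scene0.png

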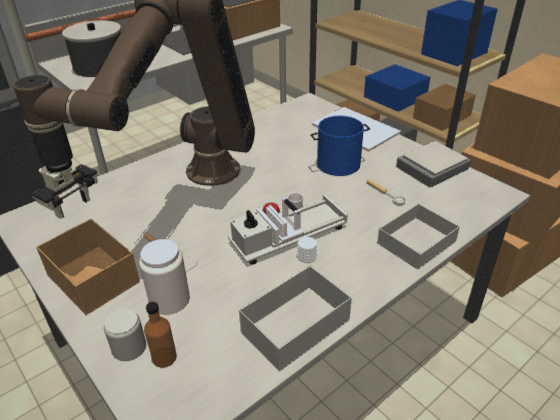

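View pics/side0.png

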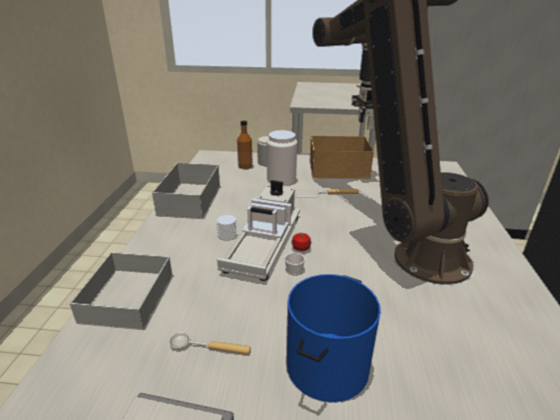

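View pics/wrist0.png

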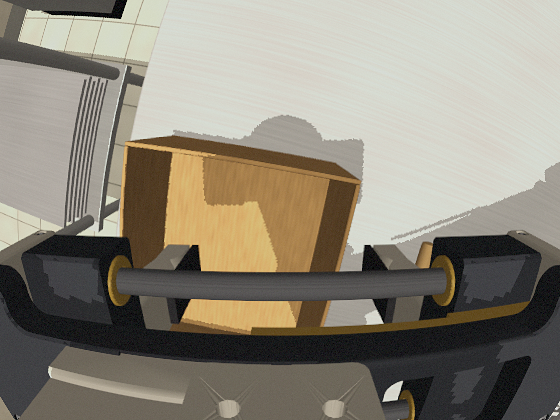

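The scene view shows the slicer at about (290,225), with the lock box and knob at (250,222) and the stop near (345,210). The side view shows the knob at (277,187). I'll zoom in on both.

```bash
python3 - <<'E'
import cv2
a=cv2.imread("pics/scene0.png")[180:280,215:365]; cv2.imwrite("pics/sc_z.png",cv2.resize(a,None,fx=5,fy=5,interpolation=cv2.INTER_CUBIC))
a=cv2.imread("pics/side0.png")[170:290,200:330]; cv2.imwrite("pics/si_z.png",cv2.resize(a,None,fx=5,fy=5,interpolation=cv2.INTER_CUBIC))
E
```

```text
(no output)
```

View pics/sc_z.png

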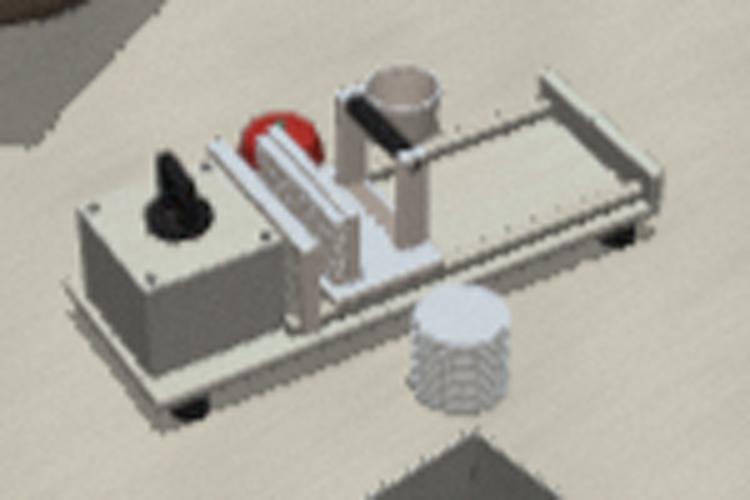

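View pics/si_z.png

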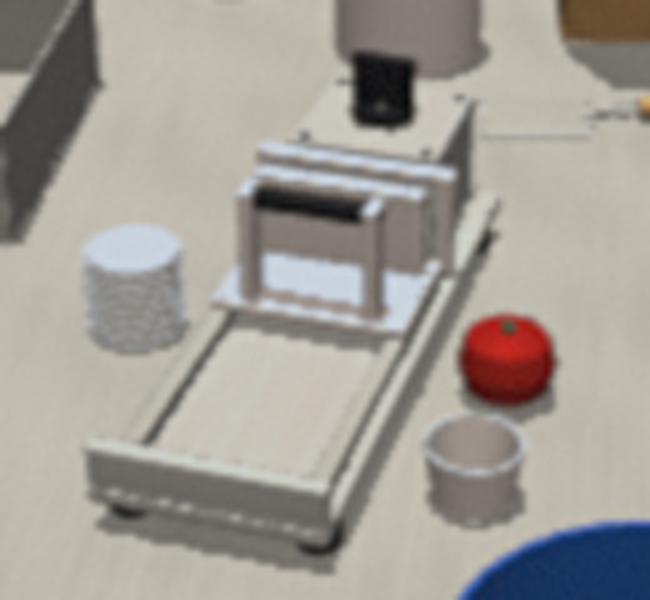

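```bash
cat > h.py <<'E'
import numpy as np, cv2, os
from plant import get_state, viewer, r
from scipy.spatial.transform import Rotation as Ro
def ray(d,p):
    K=d["K"]; v=np.array([(p[0]-K[0,2])/K[0,0],(p[1]-K[1,2])/K[1,1],1.])
    return -d["R"].T@d["t"], d["R"].T@v
def onplane(d,p,z):
    o,v=ray(d,p); return o+v*(z-o[2])/v[2]
def tri(d1,p1,d2,p2):
    A=np.zeros((3,3));b=np.zeros(3);L=[ray(d1,p1),ray(d2,p2)]
    for o,v in L:
        v=v/np.linalg.norm(v);M=np.eye(3)-np.outer(v,v);A+=M;b+=M@o
    X=np.linalg.solve(A,b)
    return X,[np.linalg.norm(np.cross(X-o,v/np.linalg.norm(v))) for o,v in L]
def pose(s=None):
    s=s or get_state(); T=np.eye(4); T[:3,:3]=Ro.from_euler("xyz",s["eef_rot"],degrees=True).as_matrix(); T[:3,3]=s["tcp_pos"]; return T
def wray(d,T,p):
    K=d["K"];u=np.array([p[0]-K[0,2],p[1]-K[1,2]]);rr=np.linalg.norm(u);th=rr/K[0,0]
    v=np.array([*(u/max(rr,1e-9)*np.sin(th)),np.cos(th)])
    M=T@d["mount"]; return M[:3,3],M[:3,:3]@v
def won(d,T,p,z):
    o,v=wray(d,T,p); return o+v*(z-o[2])/v[2]
def wproj(d,T,X):
    M=np.linalg.inv(T@d["mount"]); c=M[:3,:3]@X+M[:3,3]; th=np.arctan2(np.hypot(c[0],c[1]),c[2]); ph=np.arctan2(c[1],c[0])
    return d["K"][0,0]*th*np.array([np.cos(ph),np.sin(ph)])+d["K"][:2,2]
E
python3 - <<'E'
from h import *
sc=viewer.capture("scene"); si=viewer.capture("side")
f=lambda p,o:(p[0]/5-.4+o[0],p[1]/5-.4+o[1])
S=lambda p:f(p,(215,180)); Z=lambda p:f(p,(200,170))
for n,a,b in [("handle",(380,125),(308,203)),("box",(179.5,223),(383,117)),("h far",(410,155),(255,197)),("h near",(350,97),(362,208)),("stop far",(657,175),(90,450)),("stop near",(548,72),(333,490))]:
    print(n,tri(sc,S(a),si,Z(b)))
B=[onplane(sc,S(p),.112) for p in [(95,208),(207,168),(266,237),(150,280)]]
print(np.round(B,4),np.mean(B,0))
B2=[onplane(si,Z(p),.112) for p in [(305,135),(427,153),(458,97),(343,82)]]
print(np.round(B2,4),np.mean(B2,0))
hs=[onplane(sc,S((380,125)),.128),onplane(si,Z((308,203)),.128)];print(hs)
E
```

```text
handle (array([ 0.5480112 , -0.02561804,  0.13080964]), [np.float64(0.0007159923321639024), np.float64(0.000715992332164103)])
box (array([ 0.51927348, -0.1856603 ,  0.11186674]), [np.float64(0.0010371025910338235), np.float64(0.0010371025910337725)])
h far (array([ 0.58439043, -0.03110338,  0.128841  ]), [np.float64(0.0005805728542212053), np.float64(0.000580572854221381)])
h near (array([ 0.51192707, -0.02147908,  0.13266107]), [np.float64(0.0017292633454713835), np.float64(0.0017292633454713813)])
stop far (array([0.65310318, 0.15115574, 0.05591772]), [np.float64(0.00018318710614223275), np.float64(0.0001831871061422401)])
stop near (array([0.5078478 , 0.17800707, 0.05917178]), [np.float64(0.002704646715436057), np.float64(0.002704646715436017)])
[[ 0.4689 -0.2197  0.112 ]
 [ 0.4851 -0.1337  0.112 ]
 [ 0.5718 -0.1507  0.112 ]
 [ 0.5553 -0.2374  0.112 ]] [ 0.52028504 -0.18537943  0.112     ]
[[ 0.5696 -0.1527  0.112 ]
 [ 0.4824 -0.1366  0.112 ]
 [ 0.4682 -0.2251  0.112 ]
 [ 0.5541 -0.2393  0.112 ]] [ 0.51856541 -0.18843022  0.112     ]
[array([ 0.54431731, -0.02317877,  0.128     ]), array([ 0.54924878, -0.02966658,  0.128     ])]
```

```bash
python3 - <<'E'
from h import *
sc=viewer.capture("scene"); si=viewer.capture("side")
print("jar top",onplane(sc,(161,251),.21),onplane(si,(282,138),.21))
print("bottle top",tri(sc,(153,308),si,(244,125)))
E
```

```text
jar top [ 0.54217925 -0.5305118   0.21      ] [ 0.52948523 -0.48910535  0.21      ]
bottle top (array([ 0.71825167, -0.65658054,  0.20429971]), [np.float64(0.0001324832076035584), np.float64(0.00013248320760381622)])
```

Call:
apply_moves(plan=[[0,[0,0,-0.7],0],[0,[0,0,-0.7],0],[0,[0.65,0.8,0],0],[0,[0.65,0.8,0],0],[0,[0.65,0.8,0],0],[0,[0.65,0.8,0],0],[0,[0.65,0.8,0],0],[0,[0.65,0.8,0],0],[0,[0.65,0.8,0],0],[0,[0.65,0.8,0],0],[0,[0.65,0.8,0],0],[0,[0.65,0.8,0],0]])

```text
time_s: 1.85
tcp_pos: [0.4816, -0.2248, 0.2969]
eef_rot: [180.0, 0.0, 106.0]
contact_force: [0.8, -0.4, -0.0]
gripper_width: 0.0876
```

```bash
python3 - <<'E'
from h import *
s=get_state(); d=viewer.capture("wrist"); T=pose(s); np.save("T1.npy",T); cv2.imwrite("pics/w1.png",d["frame"])
print(s["tcp_pos"],s["joints"],s["moment"],wproj(d,T,np.array([.5195,-.187,.112])),wproj(d,T,np.array([.5475,-.026,.128])))
E
```

```text
[ 0.48157909 -0.2248316   0.29692941] [-3.87006365e+00  4.62520286e+00 -1.08217840e+01  2.39294005e-03
 -7.45092692e+01 -7.01492329e+01] [-0.09740601 -0.07210786 -0.01886199] [305.28198428 234.20452044] [422.77255119 291.67234948]
```

View pics/w1.png

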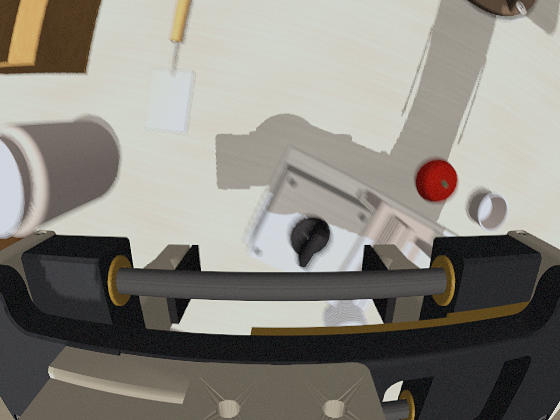

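```bash
python3 - <<'E'
import cv2
a=cv2.imread("pics/w1.png")[170:290,240:400]; cv2.imwrite("pics/w1z.png",cv2.resize(a,None,fx=5,fy=5,interpolation=cv2.INTER_CUBIC))
E
```

```text
(no output)
```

View pics/w1z.png

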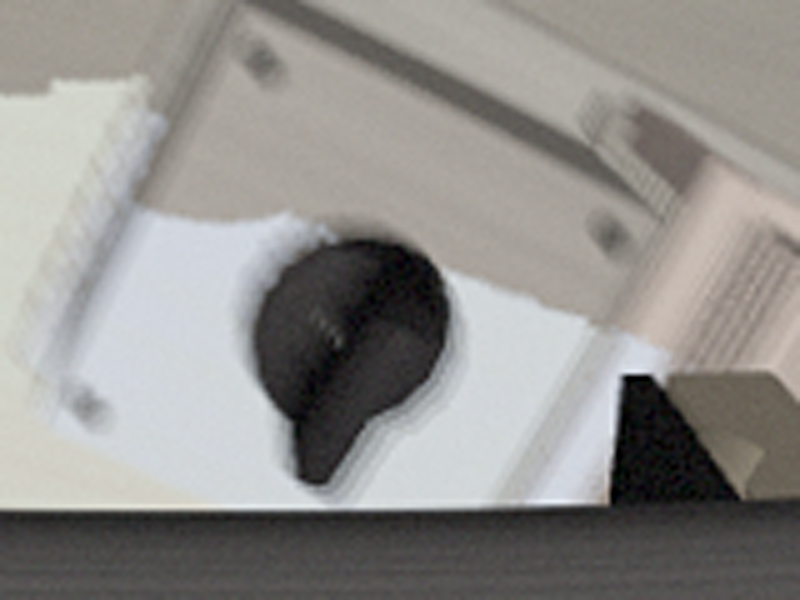

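```bash
python3 - <<'E'
from h import *
a=cv2.imread("pics/w1.png")[205:275,280:340]; g=np.clip((a.astype(float)-10)*4,0,255).astype(np.uint8); cv2.imwrite("pics/w1k.png",cv2.resize(g,None,fx=8,fy=8,interpolation=cv2.INTER_CUBIC))
d=viewer.capture("wrist");T=np.load("T1.npy")
f=lambda p:(p[0]/5-.4+240,p[1]/5-.4+170)
print(won(d,T,f((352,334)),.122))
S=[won(d,T,f(p),.112)[:2] for p in [(262,62),(608,235),(88,407)]]
print(S,(S[1]+S[2])/2, [np.degrees(np.arctan2(*(S[1]-S[0])[::-1])),np.degrees(np.arctan2(*(S[2]-S[0])[::-1]))],np.linalg.norm(S[1]-S[0]))
E
```

```text
[ 0.51742061 -0.18297452  0.122     ]
[array([ 0.46699665, -0.21806231]), array([ 0.48256979, -0.13225793]), array([ 0.55396873, -0.23359405])] [ 0.51826926 -0.18292599] [np.float64(79.71303037146761), np.float64(-10.125315245099685)] 0.08720616304644893
```

View pics/w1k.png

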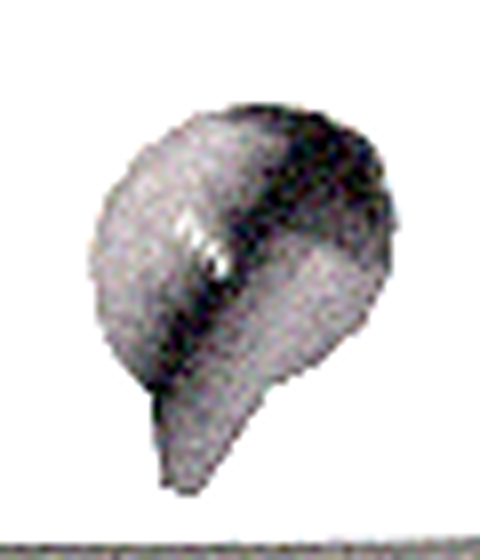

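Call:
apply_moves(plan=[[0,[0.6,0,0],0],[0,[0.6,-0.1,0],0],[0,[0,0,0],-1],[0,[0,0,0],-1],[0,[0,0,0],-1],[0,[0,0,0],-1],[0,[0,0,0],-1],[0,[0,0,0],-1],[0,[0,0,0],-1],[0,[0,0,0],-1],[0,[0,0,0],-1],[0,[0,0,0],-1]])

```text
time_s: 3.45
tcp_pos: [0.4593, -0.1703, 0.2967]
eef_rot: [180.0, 0.0, 166.2]
contact_force: [0.7, 0.9, 0.4]
gripper_width: 0.0881
```

Call:
apply_moves(plan=[[0,[0,0,0],-1],[0,[0,0,0],-1],[0,[0,0,0],-1],[0,[0,0,0],-1],[0,[0,0,0],-1],[0,[0,0,0],-1],[0,[0,0,0],-1],[0,[0,0,0],-1],[0,[0,0,0],-1],[0,[0,0,0],-1],[0,[0,0,0],-1],[0,[0,0,0],-1]])

```text
time_s: 4.95
tcp_pos: [0.4593, -0.1703, 0.2967]
eef_rot: [-180.0, 0.0, -121.8]
contact_force: [-0.3, -0.3, 0.4]
gripper_width: 0.0876
```

```bash
python3 - <<'E'
from h import *
s=get_state(); d=viewer.capture("wrist"); T=pose(s); np.save("T2.npy",T); cv2.imwrite("pics/w2.png",d["frame"])
print(s["tcp_pos"],s["eef_rot"],s["joints"],s["moment"],wproj(d,T,np.array([.5185,-.185,.112])))
E
```

```text
[ 0.45932639 -0.17032504  0.29667352] [-1.79990154e+02  1.00835892e-02 -1.21842218e+02] [ 2.70112391e+00  4.24359296e-01 -1.53025394e+01 -2.82891166e-03
 -7.42592735e+01  5.54574242e+01] [-0.03318322  0.16467124 -0.05402051] [261.03084415 137.6299045 ]
```

View pics/w2.png

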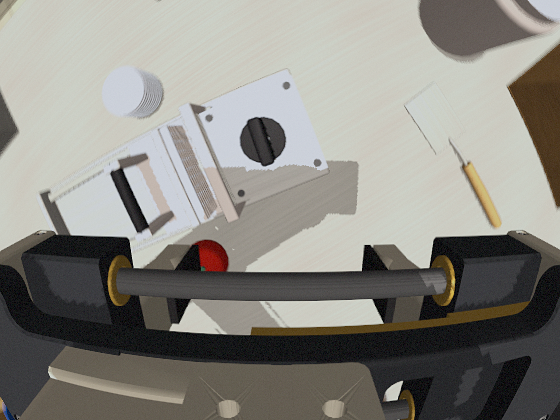

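This view shows the knob at about (263,140), the box screws at (209,118), (286,86), (318,162) and (240,193), and the handle at about (129,199). I'll enlarge it.

```bash
python3 - <<'E'
from h import *
im=cv2.imread("pics/w2.png")
a=im[105:175,225:300]; g=np.clip((a.astype(float)-5)*3.5,0,255).astype(np.uint8); cv2.imwrite("pics/w2k.png",cv2.resize(g,None,fx=8,fy=8,interpolation=cv2.INTER_CUBIC))
a=im[60:260,30:340]; cv2.imwrite("pics/w2z.png",cv2.resize(a,None,fx=2.5,fy=2.5,interpolation=cv2.INTER_CUBIC))
m=(im.max(2)<75).astype(np.uint8); n,l,st,c=cv2.connectedComponentsWithStats(m)
for i in range(1,n):
    if st[i,4]>15 and c[i][1]<240: print(st[i],c[i])
E
```

```text
[517  83  43  57 954] [540.88050314 103.26624738]
[509  85   8  14  46] [513.30434783  90.13043478]
[ 241  117   44   49 1617] [262.41187384 139.94990724]
[  0 130  16  21 120] [  4.85833333 137.13333333]
[535 141   9  12  30] [539.         146.03333333]
[548 144  12   5  23] [552.2173913  146.04347826]
[540 150  20  56 322] [552.53416149 173.47826087]
[111 167  38  65 839] [128.99284863 199.94040524]
[238 190   6   6  28] [240.60714286 192.82142857]
```

View pics/w2k.png

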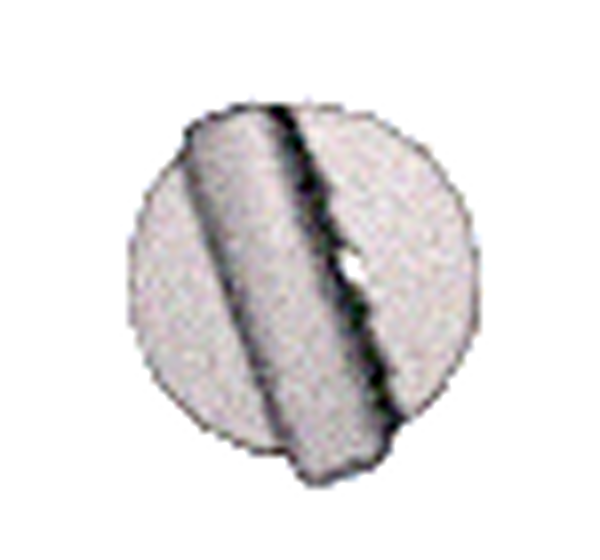

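View pics/w2z.png

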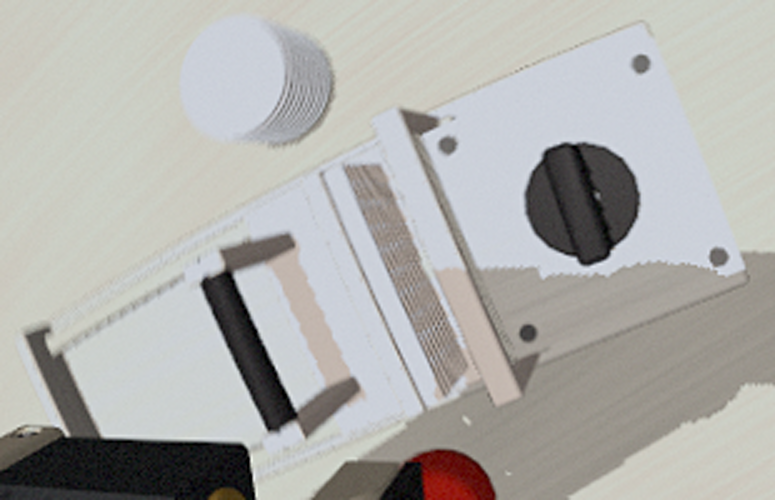

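```bash
python3 - <<'E'
from h import *
d=viewer.capture("wrist");T=np.load("T2.npy")
f=lambda p:(p[0]/8-.45+225,p[1]/8-.45+105)
W=lambda p,z:won(d,T,f(p),z)[:2]
for a,b in [((187,160),(290,455)),((275,110),(385,430))]:
    A,B=W(a,.16),W(b,.16); v=B-A; print(np.degrees(np.arctan2(v[1],v[0])),A,B)
print("skirt",W((305,278),.122),W((305,278),.117))
print("bar c",W((288,293),.16),"ends",W((235,112),.16),W((345,475),.16),np.linalg.norm(W((235,112),.16)-W((345,475),.16)))
S=[won(d,T,p,.112)[:2] for p in [(209,118),(286,85.5),(317.5,162.5),(240.6,192.8)]];print(S,np.mean(S,0))
g=lambda p:won(d,T,(p[0]/2.5-.3+30,p[1]/2.5-.3+60),.128)[:2]
A,B=g((220,283)),g((279,418));print("handle",A,B,(A+B)/2,np.linalg.norm(A-B),np.degrees(np.arctan2(*(B-A)[::-1])))
print(won(d,T,(129,199.9),.132))
E
```

```text
166.75922702514785 [ 0.53487787 -0.18466339] [ 0.50010826 -0.17648214]
166.69602511497635 [ 0.53432446 -0.19606219] [ 0.49678554 -0.18718561]
skirt [ 0.51612185 -0.18618526] [ 0.51609571 -0.18584867]
bar c [ 0.51590336 -0.1862059 ] ends [ 0.53656389 -0.19214494] [ 0.49482052 -0.18056996] 0.043318459755628064
[array([ 0.5665653 , -0.14977551]), array([ 0.55163095, -0.2363336 ]), array([ 0.46460826, -0.22190951]), array([ 0.48017363, -0.13433866])] [ 0.51574454 -0.18558932]
handle [ 0.57591092 -0.0325204 ] [ 0.5107827  -0.01941151] [ 0.54334681 -0.02596595] 0.06643438467629814 168.61966712794228
[ 0.54337406 -0.02812966  0.132     ]
```

Call:
apply_moves(plan=[[100,[0,0,0],-1],[100,[0,0,0],-1],[100,[0,0,0],-1],[100,[0.03,-0.6,0],-0.09],[100,[0,-0.6,0],0],[100,[0,0,0.7],0],[100,[0,0,0.7],0],[100,[0,0,0.7],0],[100,[0,0,0.7],0],[100,[0,0,0.3],0],[100,[0,0,0],0]], squeeze=10)

```text
time_s: 6.42
tcp_pos: [0.5171, -0.1859, 0.1412]
eef_rot: [179.9, -0.0, -103.5]
contact_force: [-0.3, 0.7, 0.2]
gripper_width: 0.0535
```

```bash
python3 - <<'E'
from h import *
s=get_state(); print(s["tcp_pos"],s["eef_rot"],s["joints"][5],s["moment"],s["contact_force"],s["gripper_width"])
for n in ["wrist","side"]:
    d=viewer.capture(n); im=d["frame"]
    if n=="side": im=cv2.resize(im[140:260,210:350],None,fx=5,fy=5)
    cv2.imwrite(f"pics/{n}3.png",im)
E
```

```text
[ 0.5171357  -0.1859394   0.14115366] [ 1.79913304e+02 -3.14065244e-02 -1.03545275e+02] 75.79089767352649 [-0.0910414   0.13986173  0.02788477] [-0.3409906   0.70281099  0.24344285] 0.053520612067841124
```

View pics/wrist3.png

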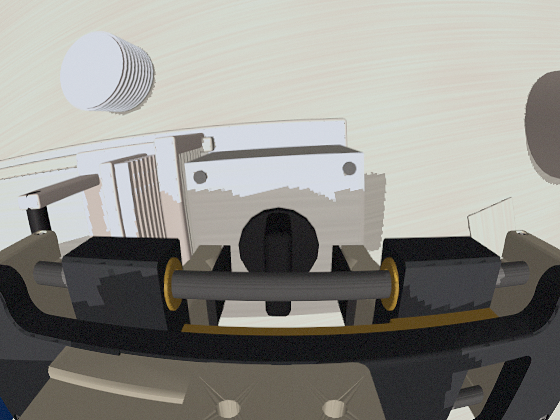

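View pics/side3.png

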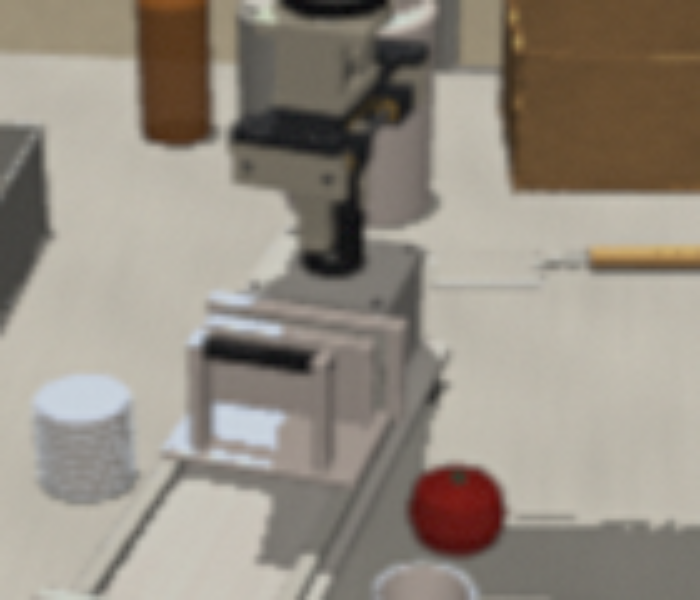

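Call:
apply_moves(plan=[[100,[0,0,0.23],0],[255,[0,0,0],0],[255,[0,0,0],0],[255,[0,0,0],0],[255,[0,0,0],0],[255,[0,0,0],0]], squeeze=15)

```text
time_s: 7.28
tcp_pos: [0.5178, -0.1848, 0.1302]
eef_rot: [-180.0, 0.1, -103.5]
contact_force: [1.4, 4.7, 0.9]
gripper_width: 0.0127
```

```bash
cat > st.py <<'E'
from h import *
s=get_state(); print(round(s["time_s"],2),np.round(s["tcp_pos"],4),np.round(s["eef_rot"],2),"M",np.round(s["moment"],3),"F",np.round(s["contact_force"],2),"w",round(s["gripper_width"],4),"t6",np.round(s["joint_torque"],3))
E
python3 st.py
```

```text
7.28 [ 0.5178 -0.1848  0.1302] [-1.7996e+02  1.0000e-01 -1.0351e+02] M [ 2.01e+00 -7.80e-02 -1.00e-03] F [1.38 4.74 0.92] w 0.0127 t6 [-2.5570e+00 -4.3536e+01  2.4434e+01  7.2790e+00  4.5000e-02  1.2000e-02]
```

Call:
apply_moves(plan=[[255,[-0.022,-0.005,0],0],[255,[0,0,0],0],[255,[0,0,0],0.25],[255,[0,0,0],0.25],[255,[0,0,0],0.25],[255,[0,0,0],0.25],[255,[0,0,0],0]], squeeze=40)

```text
time_s: 8.15
tcp_pos: [0.5179, -0.1848, 0.1302]
eef_rot: [180.0, 0.0, -109.6]
contact_force: [-2.8, 3.0, 5.6]
gripper_width: 0.0129
```

```bash
python3 st.py
```

```text
8.15 [ 0.5179 -0.1848  0.1302] [ 180.      0.   -109.58] M [ 1.126  1.097 -0.085] F [-2.8   3.    5.61] w 0.0129 t6 [ -0.871 -41.972  24.87    6.429   1.025  -0.099]
```

Call:
apply_moves(plan=[[255,[0,0,0],0.25],[255,[0,0,0],0.25],[255,[0,0,0],0.25],[255,[0,0,0],0.25],[255,[0,0,0],0.25],[255,[0,0,0],0.25],[255,[0,0,0],0]])

```text
time_s: 9.02
tcp_pos: [0.5178, -0.1849, 0.1302]
eef_rot: [180.0, -0.0, -118.6]
contact_force: [-3.0, 2.2, 5.7]
gripper_width: 0.0124
```

```bash
python3 st.py
```

```text
9.03 [ 0.5178 -0.1849  0.1302] [ 1.7999e+02 -1.0000e-02 -1.1858e+02] M [ 0.986  1.131 -0.056] F [-3.02  2.22  5.66] w 0.0124 t6 [ -0.621 -41.995  24.929   6.326   1.057  -0.088]
```

Call:
apply_moves(plan=[[255,[0,0,0],0.2],[255,[0,0,0],0.15],[255,[0,0,0],0]])

```text
time_s: 9.4
tcp_pos: [0.5178, -0.1849, 0.1302]
eef_rot: [180.0, -0.0, -120.7]
contact_force: [-2.8, 2.6, 4.5]
gripper_width: 0.013
```

```bash
python3 st.py
```

```text
9.4 [ 0.5178 -0.1849  0.1302] [ 1.7999e+02 -1.0000e-02 -1.2066e+02] M [ 0.947  1.145 -0.074] F [-2.76  2.62  4.48] w 0.013 t6 [ -0.602 -42.01   24.953   6.288   1.06   -0.054]
```

Call:
apply_moves(plan=[[255,[0,0,0],0.2],[255,[0,0,0],0.15],[255,[0,0,0],0]])

```text
time_s: 9.78
tcp_pos: [0.5178, -0.1849, 0.1302]
eef_rot: [180.0, -0.0, -122.8]
contact_force: [-3.3, 1.7, 5.1]
gripper_width: 0.0126
```

```bash
python3 st.py
```

```text
9.78 [ 0.5178 -0.1849  0.1302] [ 1.7999e+02 -1.0000e-02 -1.2277e+02] M [ 0.931  1.115 -0.052] F [-3.27  1.68  5.14] w 0.0126 t6 [ -0.569 -42.009  24.966   6.27    1.068  -0.063]
```

Call:
apply_moves(plan=[[255,[0,0,0],0.15],[255,[0,0,0],0.15]])

```text
time_s: 10.02
tcp_pos: [0.5178, -0.1849, 0.1302]
eef_rot: [180.0, -0.0, -124.6]
contact_force: [-4.2, 2.6, 5.2]
gripper_width: 0.0128
```

```bash
python3 st.py
```

```text
10.03 [ 0.5178 -0.1849  0.1302] [ 1.7999e+02 -1.0000e-02 -1.2458e+02] M [0.917 1.168 0.062] F [-4.22  2.58  5.18] w 0.0128 t6 [ -0.634 -42.034  25.017   6.196   1.08    0.135]
```

Call:
apply_moves(plan=[[255,[0,0,0],0.15],[255,[0,0,0],0.15]])

```text
time_s: 10.28
tcp_pos: [0.5178, -0.1849, 0.1302]
eef_rot: [180.0, -0.0, -126.4]
contact_force: [-2.0, 1.9, 6.1]
gripper_width: 0.0129
```

```bash
python3 st.py
```

```text
10.28 [ 0.5178 -0.1849  0.1302] [ 1.7999e+02 -2.0000e-02 -1.2637e+02] M [0.872 1.176 0.096] F [-1.96  1.91  6.14] w 0.0129 t6 [ -0.577 -42.023  25.026   6.171   1.087   0.134]
```

Call:
apply_moves(plan=[[255,[0,0,0],0.15],[255,[0,0,0],0.15]])

```text
time_s: 10.52
tcp_pos: [0.5178, -0.1849, 0.1302]
eef_rot: [180.0, -0.0, -128.2]
contact_force: [-3.4, 1.3, 5.8]
gripper_width: 0.0127
```

```bash
python3 st.py
```

```text
10.53 [ 0.5178 -0.1849  0.1302] [ 1.7999e+02 -2.0000e-02 -1.2817e+02] M [0.888 1.146 0.111] F [-3.36  1.27  5.83] w 0.0127 t6 [ -0.543 -42.025  25.043   6.153   1.096   0.127]
```

Call:
apply_moves(plan=[[255,[0,0,0],0.15],[255,[0,0,0],0.15]])

```text
time_s: 10.78
tcp_pos: [0.5178, -0.185, 0.1302]
eef_rot: [180.0, -0.0, -130.0]
contact_force: [-2.8, 2.4, 5.8]
gripper_width: 0.0129
```

```bash
python3 st.py
```

```text
10.78 [ 0.5178 -0.185   0.1302] [ 1.7999e+02 -2.0000e-02 -1.2997e+02] M [0.84  1.171 0.108] F [-2.83  2.45  5.8 ] w 0.0129 t6 [ -0.52  -42.02   25.06    6.13    1.106   0.111]
```

Call:
apply_moves(plan=[[255,[0,0,0],0.15],[255,[0,0,0],0.15]])

```text
time_s: 11.02
tcp_pos: [0.5178, -0.185, 0.1302]
eef_rot: [180.0, -0.0, -131.8]
contact_force: [-3.2, 1.2, 5.3]
gripper_width: 0.0125
```

```bash
python3 st.py
```

```text
11.03 [ 0.5178 -0.185   0.1302] [ 1.8000e+02 -2.0000e-02 -1.3177e+02] M [0.831 1.218 0.125] F [-3.23  1.19  5.26] w 0.0125 t6 [ -0.477 -42.015  25.077   6.113   1.119   0.111]
```

Call:
apply_moves(plan=[[255,[0,0,0],0.15],[255,[0,0,0],0.15]])

```text
time_s: 11.28
tcp_pos: [0.5177, -0.185, 0.1302]
eef_rot: [180.0, -0.0, -133.6]
contact_force: [-3.3, 2.0, 5.4]
gripper_width: 0.0129
```

```bash
python3 st.py
```

```text
11.28 [ 0.5177 -0.185   0.1302] [ 1.7999e+02 -2.0000e-02 -1.3358e+02] M [ 0.812  1.19  -0.01 ] F [-3.26  2.01  5.4 ] w 0.0129 t6 [ -0.305 -41.986  25.062   6.146   1.144   0.244]
```

Call:
apply_moves(plan=[[255,[0,0,0],0.15]])

```text
time_s: 11.4
tcp_pos: [0.5177, -0.185, 0.1302]
eef_rot: [180.0, -0.0, -134.5]
contact_force: [-3.2, 1.2, 5.0]
gripper_width: 0.0129
```

```bash
python3 st.py
```

```text
11.4 [ 0.5177 -0.185   0.1302] [ 1.8000e+02 -2.0000e-02 -1.3448e+02] M [0.781 1.201 0.06 ] F [-3.17  1.17  5.03] w 0.0129 t6 [ -0.384 -41.982  25.091   6.123   1.153   0.162]
```

Call:
apply_moves(plan=[[255,[0,0,0],0.15]])

```text
time_s: 11.52
tcp_pos: [0.5177, -0.185, 0.1302]
eef_rot: [180.0, -0.0, -135.4]
contact_force: [-3.0, 2.5, 6.1]
gripper_width: 0.0129
```

```bash
python3 st.py
```

```text
11.53 [ 0.5177 -0.185   0.1302] [ 1.7999e+02 -3.0000e-02 -1.3537e+02] M [0.774 1.182 0.078] F [-3.05  2.52  6.05] w 0.0129 t6 [ -0.403 -41.996  25.099   6.089   1.144   0.12 ]
```

Call:
apply_moves(plan=[[255,[0,0,0],0.15],[255,[0,0,0],0.15]])

```text
time_s: 11.78
tcp_pos: [0.5177, -0.185, 0.1302]
eef_rot: [180.0, -0.0, -137.2]
contact_force: [-2.8, 1.2, 4.5]
gripper_width: 0.0126
```

```bash
python3 st.py
```

```text
11.78 [ 0.5177 -0.185   0.1302] [ 1.8000e+02 -3.0000e-02 -1.3717e+02] M [0.679 1.273 0.085] F [-2.8   1.16  4.55] w 0.0126 t6 [ -0.358 -41.986  25.111   6.075   1.155   0.125]
```

Call:
apply_moves(plan=[[255,[0,0,0],0.15],[255,[0,0,0],0.15]])

```text
time_s: 12.02
tcp_pos: [0.5177, -0.185, 0.1302]
eef_rot: [180.0, -0.0, -139.0]
contact_force: [-3.5, 2.3, 5.2]
gripper_width: 0.0128
```

```bash
python3 st.py
```

```text
12.03 [ 0.5177 -0.185   0.1302] [ 1.8000e+02 -3.0000e-02 -1.3898e+02] M [0.74  1.238 0.086] F [-3.53  2.26  5.2 ] w 0.0128 t6 [ -0.33  -41.981  25.129   6.06    1.167   0.12 ]
```

Call:
apply_moves(plan=[[255,[0,0,0],0.15],[255,[0,0,0],0.15]])

```text
time_s: 12.28
tcp_pos: [0.5176, -0.185, 0.1302]
eef_rot: [180.0, -0.0, -140.8]
contact_force: [-3.5, 1.4, 4.4]
gripper_width: 0.0126
```

```bash
python3 st.py
```

```text
12.28 [ 0.5176 -0.185   0.1302] [ 1.7999e+02 -3.0000e-02 -1.4077e+02] M [0.69  1.192 0.099] F [-3.49  1.45  4.45] w 0.0126 t6 [ -0.305 -41.972  25.146   6.04    1.18    0.107]
```

Call:
apply_moves(plan=[[255,[0,0,0],0.15],[255,[0,0,0],0.15]])

```text
time_s: 12.52
tcp_pos: [0.5177, -0.185, 0.1302]
eef_rot: [180.0, -0.0, -142.6]
contact_force: [-3.7, 1.4, 5.6]
gripper_width: 0.0126
```

```bash
python3 st.py
```

```text
12.53 [ 0.5177 -0.185   0.1302] [ 1.8000e+02 -3.0000e-02 -1.4257e+02] M [0.693 1.325 0.088] F [-3.74  1.44  5.62] w 0.0126 t6 [ -0.267 -41.958  25.162   6.031   1.197   0.114]
```

Call:
apply_moves(plan=[[255,[0,0,0],0.15],[255,[0,0,0],0.15]])

```text
time_s: 12.78
tcp_pos: [0.5176, -0.185, 0.1302]
eef_rot: [180.0, -0.0, -144.4]
contact_force: [-3.3, 0.4, 5.4]
gripper_width: 0.0128
```

```bash
python3 st.py
```

```text
12.78 [ 0.5176 -0.185   0.1302] [ 1.7999e+02 -4.0000e-02 -1.4438e+02] M [ 0.725  1.335 -0.047] F [-3.35  0.35  5.38] w 0.0128 t6 [ -0.154 -41.913  25.17    6.058   1.238   0.193]
```

Call:
apply_moves(plan=[[255,[0,0,0],0.15],[255,[0,0,0],0.15]])

```text
time_s: 13.02
tcp_pos: [0.5176, -0.185, 0.1302]
eef_rot: [180.0, -0.0, -146.2]
contact_force: [-3.9, 0.5, 5.3]
gripper_width: 0.0129
```

```bash
python3 st.py
```

```text
13.03 [ 0.5176 -0.185   0.1302] [ 1.8000e+02 -3.0000e-02 -1.4617e+02] M [0.646 1.343 0.107] F [-3.92  0.45  5.31] w 0.0129 t6 [ -0.214 -41.931  25.191   6.013   1.226   0.113]
```

Call:
apply_moves(plan=[[255,[0,0,0],0.15],[255,[0,0,0],0.15]])

```text
time_s: 13.28
tcp_pos: [0.5176, -0.1851, 0.1302]
eef_rot: [180.0, -0.0, -148.0]
contact_force: [-4.2, 1.3, 6.3]
gripper_width: 0.0132
```

```bash
python3 st.py
```

```text
13.28 [ 0.5176 -0.1851  0.1302] [ 1.8000e+02 -4.0000e-02 -1.4797e+02] M [0.672 1.368 0.09 ] F [-4.18  1.29  6.26] w 0.0132 t6 [ -0.16  -41.919  25.209   6.007   1.245   0.128]
```

Call:
apply_moves(plan=[[255,[0,0,0],0.15],[255,[0,0,0],0.15]])

```text
time_s: 13.52
tcp_pos: [0.5176, -0.1851, 0.1302]
eef_rot: [-180.0, -0.0, -149.8]
contact_force: [-3.7, 1.1, 5.6]
gripper_width: 0.0127
```

```bash
python3 st.py
```

```text
13.53 [ 0.5176 -0.1851  0.1302] [-1.8000e+02 -4.0000e-02 -1.4977e+02] M [0.692 1.33  0.096] F [-3.72  1.12  5.58] w 0.0127 t6 [ -0.146 -41.901  25.223   5.994   1.258   0.115]
```

Call:
apply_moves(plan=[[255,[0,0,0],0.15],[255,[0,0,0],0.15]])

```text
time_s: 13.78
tcp_pos: [0.5176, -0.1851, 0.1302]
eef_rot: [-180.0, -0.0, -151.6]
contact_force: [-3.3, 1.6, 4.8]
gripper_width: 0.0129
```

```bash
python3 st.py
```

```text
13.78 [ 0.5176 -0.1851  0.1302] [-1.8000e+02 -4.0000e-02 -1.5157e+02] M [ 0.641  1.36  -0.005] F [-3.32  1.59  4.82] w 0.0129 t6 [ -0.127 -41.887  25.241   5.98    1.273   0.107]
```

Call:
apply_moves(plan=[[255,[0,0,0],0.15]])

```text
time_s: 13.9
tcp_pos: [0.5176, -0.1851, 0.1302]
eef_rot: [-180.0, -0.0, -152.5]
contact_force: [-3.8, 2.1, 5.1]
gripper_width: 0.0128
```

```bash
python3 st.py
```

```text
13.9 [ 0.5176 -0.1851  0.1302] [-1.8000e+02 -4.0000e-02 -1.5247e+02] M [0.641 1.405 0.066] F [-3.8   2.07  5.12] w 0.0128 t6 [ -0.115 -41.876  25.249   5.977   1.283   0.108]
```

Call:
apply_moves(plan=[[255,[0,0,0],0.15]])

```text
time_s: 14.02
tcp_pos: [0.5176, -0.1851, 0.1302]
eef_rot: [-180.0, -0.0, -153.4]
contact_force: [-3.4, 1.5, 5.9]
gripper_width: 0.0128
```

```bash
python3 st.py
```

```text
14.03 [ 0.5176 -0.1851  0.1302] [-1.8000e+02 -4.0000e-02 -1.5337e+02] M [0.637 1.347 0.093] F [-3.38  1.51  5.94] w 0.0128 t6 [ -0.084 -41.863  25.256   5.981   1.298   0.128]
```

Call:
apply_moves(plan=[[255,[0,0,0],0.15]])

```text
time_s: 14.15
tcp_pos: [0.5176, -0.1851, 0.1302]
eef_rot: [-180.0, -0.0, -154.3]
contact_force: [-2.9, 1.0, 5.0]
gripper_width: 0.013
```

```bash
python3 st.py
```

```text
14.15 [ 0.5176 -0.1851  0.1302] [-1.8000e+02 -5.0000e-02 -1.5428e+02] M [ 0.602  1.313 -0.018] F [-2.89  0.98  4.99] w 0.013 t6 [ 2.7000e-02 -4.1845e+01  2.5244e+01  6.0150e+00  1.3110e+00  2.2500e-01]
```

Call:
apply_moves(plan=[[255,[0,0,0],0.15]])

```text
time_s: 14.28
tcp_pos: [0.5175, -0.1851, 0.1302]
eef_rot: [180.0, -0.0, -155.2]
contact_force: [-2.5, 1.3, 6.0]
gripper_width: 0.0128
```

```bash
python3 st.py
```

```text
14.28 [ 0.5175 -0.1851  0.1302] [ 1.8000e+02 -4.0000e-02 -1.5518e+02] M [0.651 1.402 0.057] F [-2.55  1.29  5.99] w 0.0128 t6 [-2.6000e-02 -4.1828e+01  2.5255e+01  6.0050e+00  1.3190e+00  1.7700e-01]
```

Call:
apply_moves(plan=[[255,[0,0,0],0.15]])

```text
time_s: 14.4
tcp_pos: [0.5175, -0.1851, 0.1302]
eef_rot: [-180.0, -0.0, -156.1]
contact_force: [-3.0, 1.4, 5.7]
gripper_width: 0.0129
```

```bash
python3 st.py
```

```text
14.4 [ 0.5175 -0.1851  0.1302] [-1.8000e+02 -4.0000e-02 -1.5608e+02] M [0.662 1.399 0.142] F [-2.98  1.36  5.66] w 0.0129 t6 [ -0.07  -41.838  25.282   5.973   1.321   0.116]
```

Call:
apply_moves(plan=[[255,[0,0,0],0.15]])

```text
time_s: 14.52
tcp_pos: [0.5175, -0.1851, 0.1302]
eef_rot: [-180.0, -0.0, -157.0]
contact_force: [-3.3, 1.2, 5.9]
gripper_width: 0.0127
```

```bash
python3 st.py
```

```text
14.53 [ 0.5175 -0.1851  0.1302] [-1.8000e+02 -5.0000e-02 -1.5697e+02] M [0.662 1.482 0.127] F [-3.27  1.18  5.93] w 0.0127 t6 [ -0.066 -41.83   25.293   5.962   1.329   0.104]
```

Call:
apply_moves(plan=[[255,[0,0,0],0.15]])

```text
time_s: 14.65
tcp_pos: [0.5175, -0.1851, 0.1302]
eef_rot: [-180.0, -0.1, -157.9]
contact_force: [-3.7, 0.8, 5.8]
gripper_width: 0.013
```

```bash
python3 st.py
```

```text
14.65 [ 0.5175 -0.1851  0.1302] [-1.8000e+02 -5.0000e-02 -1.5787e+02] M [0.621 1.401 0.055] F [-3.74  0.82  5.79] w 0.013 t6 [-3.2000e-02 -4.1821e+01  2.5300e+01  5.9650e+00  1.3370e+00  1.1800e-01]
```

Call:
apply_moves(plan=[[255,[0,0,0],0.15],[255,[0,0,0],0.1]])

```text
time_s: 14.9
tcp_pos: [0.5175, -0.1851, 0.1302]
eef_rot: [-180.0, -0.0, -159.4]
contact_force: [-4.4, 1.4, 5.5]
gripper_width: 0.0121
```

```bash
python3 st.py
```

```text
14.9 [ 0.5175 -0.1851  0.1302] [-1.8000e+02 -5.0000e-02 -1.5937e+02] M [0.628 1.428 0.07 ] F [-4.39  1.38  5.49] w 0.0121 t6 [ 5.0000e-03 -4.1805e+01  2.5298e+01  5.9740e+00  1.3480e+00  4.4000e-02]
```

Call:
apply_moves(plan=[[255,[0,0,0],0.15],[255,[0,0,0],0.1]])

```text
time_s: 15.15
tcp_pos: [0.5175, -0.1851, 0.1302]
eef_rot: [-180.0, -0.0, -160.9]
contact_force: [-4.2, 1.6, 4.9]
gripper_width: 0.0132
```

```bash
python3 st.py
```

```text
15.15 [ 0.5175 -0.1851  0.1302] [-1.8000e+02 -5.0000e-02 -1.6088e+02] M [0.666 1.42  0.019] F [-4.2   1.64  4.92] w 0.0132 t6 [  0.055 -41.776  25.304   5.995   1.37    0.089]
```

Call:
apply_moves(plan=[[255,[0,0,0],0.15],[255,[0,0,0],0.1]])

```text
time_s: 15.4
tcp_pos: [0.5175, -0.1851, 0.1302]
eef_rot: [-180.0, -0.1, -162.4]
contact_force: [-4.3, 0.5, 5.1]
gripper_width: 0.0127
```

```bash
python3 st.py
```

```text
15.4 [ 0.5175 -0.1851  0.1302] [-1.7999e+02 -5.0000e-02 -1.6237e+02] M [0.636 1.487 0.073] F [-4.3  0.5  5.1] w 0.0127 t6 [ 2.0000e-02 -4.1768e+01  2.5329e+01  5.9660e+00  1.3790e+00  3.2000e-02]
```

Call:
apply_moves(plan=[[255,[0,0,0],0.15],[255,[0,0,0],0.15]])

```text
time_s: 15.65
tcp_pos: [0.5175, -0.1851, 0.1302]
eef_rot: [-180.0, -0.1, -164.2]
contact_force: [-3.2, 0.6, 6.1]
gripper_width: 0.0128
```

```bash
python3 st.py
```

```text
15.65 [ 0.5175 -0.1851  0.1302] [-1.7999e+02 -5.0000e-02 -1.6418e+02] M [0.683 1.447 0.136] F [-3.22  0.57  6.08] w 0.0128 t6 [ 2.6000e-02 -4.1743e+01  2.5350e+01  5.9540e+00  1.4030e+00  1.2200e-01]
```

Call:
apply_moves(plan=[[255,[0,0,0],0.15],[255,[0,0,0],0.15]])

```text
time_s: 15.9
tcp_pos: [0.5174, -0.1851, 0.1302]
eef_rot: [-180.0, -0.1, -166.0]
contact_force: [-4.0, 1.4, 5.5]
gripper_width: 0.0126
```

```bash
python3 st.py
```

```text
15.9 [ 0.5174 -0.1851  0.1302] [-1.7999e+02 -6.0000e-02 -1.6597e+02] M [0.548 1.58  0.039] F [-3.98  1.36  5.53] w 0.0126 t6 [ 3.2000e-02 -4.1720e+01  2.5365e+01  5.9520e+00  1.4200e+00  1.1600e-01]
```

Call:
apply_moves(plan=[[255,[0,0,0],0.15],[255,[0,0,0],0.15]])

```text
time_s: 16.15
tcp_pos: [0.5174, -0.1851, 0.1302]
eef_rot: [-180.0, -0.1, -167.8]
contact_force: [-4.6, 1.8, 5.6]
gripper_width: 0.0125
```

```bash
python3 st.py
```

```text
16.15 [ 0.5174 -0.1851  0.1302] [-1.7999e+02 -5.0000e-02 -1.6777e+02] M [0.582 1.493 0.024] F [-4.59  1.78  5.59] w 0.0125 t6 [ 3.9000e-02 -4.1697e+01  2.5385e+01  5.9470e+00  1.4400e+00  1.0600e-01]
```

Call:
apply_moves(plan=[[255,[0,0,0],0.15]])

```text
time_s: 16.27
tcp_pos: [0.5174, -0.1851, 0.1302]
eef_rot: [-180.0, -0.1, -168.7]
contact_force: [-3.8, 0.8, 5.8]
gripper_width: 0.0129
```

```bash
python3 st.py
```

```text
16.27 [ 0.5174 -0.1851  0.1302] [-1.7999e+02 -6.0000e-02 -1.6867e+02] M [0.639 1.446 0.076] F [-3.78  0.81  5.81] w 0.0129 t6 [  0.045 -41.684  25.393   5.947   1.45    0.107]
```

Call:
apply_moves(plan=[[255,[0,0,0],0.15]])

```text
time_s: 16.4
tcp_pos: [0.5174, -0.1851, 0.1302]
eef_rot: [-180.0, -0.1, -169.6]
contact_force: [-4.1, 1.3, 6.9]
gripper_width: 0.013
```

```bash
python3 st.py
```

```text
16.4 [ 0.5174 -0.1851  0.1302] [-1.7999e+02 -6.0000e-02 -1.6957e+02] M [0.641 1.568 0.095] F [-4.07  1.31  6.88] w 0.013 t6 [  0.049 -41.671  25.4     5.947   1.459   0.106]
```

Call:
apply_moves(plan=[[255,[0,0,0],0.15]])

```text
time_s: 16.52
tcp_pos: [0.5174, -0.1851, 0.1302]
eef_rot: [-180.0, -0.1, -170.5]
contact_force: [-4.0, 0.8, 6.2]
gripper_width: 0.0126
```

```bash
python3 st.py
```

```text
16.52 [ 0.5174 -0.1851  0.1302] [-1.7999e+02 -6.0000e-02 -1.7047e+02] M [0.631 1.564 0.02 ] F [-4.02  0.77  6.2 ] w 0.0126 t6 [  0.053 -41.658  25.407   5.948   1.469   0.106]
```

Call:
apply_moves(plan=[[255,[0,0,0],0.15]])

```text
time_s: 16.65
tcp_pos: [0.5174, -0.1851, 0.1302]
eef_rot: [-180.0, -0.1, -171.4]
contact_force: [-4.7, 1.3, 6.0]
gripper_width: 0.0127
```

```bash
python3 st.py
```

```text
16.65 [ 0.5174 -0.1851  0.1302] [-1.7999e+02 -6.0000e-02 -1.7137e+02] M [0.645 1.577 0.115] F [-4.72  1.25  6.02] w 0.0127 t6 [  0.058 -41.645  25.416   5.949   1.479   0.106]
```

Call:
apply_moves(plan=[[255,[0,0,0],0.15],[255,[0,0,0],0.15]])

```text
time_s: 16.9
tcp_pos: [0.5173, -0.1851, 0.1302]
eef_rot: [-180.0, -0.1, -173.2]
contact_force: [-3.5, 0.8, 6.0]
gripper_width: 0.0127
```

```bash
python3 st.py
```

```text
16.9 [ 0.5173 -0.1851  0.1302] [-1.7998e+02 -6.0000e-02 -1.7317e+02] M [0.602 1.569 0.106] F [-3.48  0.84  5.97] w 0.0127 t6 [  0.068 -41.618  25.431   5.951   1.499   0.106]
```

Call:
apply_moves(plan=[[255,[0,0,0],0.15],[255,[0,0,0],0.15]])

```text
time_s: 17.15
tcp_pos: [0.5173, -0.1851, 0.1302]
eef_rot: [-180.0, -0.1, -175.0]
contact_force: [-4.2, 1.4, 6.3]
gripper_width: 0.0124
```

```bash
python3 st.py
```

```text
17.15 [ 0.5173 -0.1851  0.1302] [-1.7998e+02 -6.0000e-02 -1.7497e+02] M [0.642 1.554 0.159] F [-4.19  1.37  6.3 ] w 0.0124 t6 [  0.072 -41.591  25.445   5.955   1.519   0.106]
```

Call:
apply_moves(plan=[[255,[0,0,0],0.15]])

```text
time_s: 17.27
tcp_pos: [0.5173, -0.1851, 0.1302]
eef_rot: [-180.0, -0.1, -175.9]
contact_force: [-5.1, 1.5, 6.4]
gripper_width: 0.013
```

```bash
python3 st.py
```

```text
17.27 [ 0.5173 -0.1851  0.1302] [-1.7998e+02 -6.0000e-02 -1.7587e+02] M [0.671 1.611 0.091] F [-5.14  1.5   6.4 ] w 0.013 t6 [  0.076 -41.576  25.454   5.958   1.53    0.109]
```

Call:
apply_moves(plan=[[255,[0,0,0],0.15],[255,[0,0,0],0.15]])

```text
time_s: 17.52
tcp_pos: [0.5173, -0.1851, 0.1302]
eef_rot: [-180.0, -0.1, -177.7]
contact_force: [-3.9, -0.0, 6.0]
gripper_width: 0.0126
```

```bash
python3 st.py
```

```text
17.52 [ 0.5173 -0.1851  0.1302] [-1.7998e+02 -7.0000e-02 -1.7767e+02] M [0.654 1.649 0.045] F [-3.9  -0.01  5.96] w 0.0126 t6 [  0.103 -41.537  25.463   5.973   1.553   0.131]
```

Call:
apply_moves(plan=[[255,[0,0,0],0.15]])

```text
time_s: 17.65
tcp_pos: [0.5173, -0.1851, 0.1302]
eef_rot: [-180.0, -0.1, -178.6]
contact_force: [-4.8, 1.3, 6.7]
gripper_width: 0.0125
```

```bash
python3 st.py
```

```text
17.65 [ 0.5173 -0.1851  0.1302] [-1.7998e+02 -6.0000e-02 -1.7858e+02] M [0.628 1.672 0.031] F [-4.76  1.27  6.66] w 0.0125 t6 [  0.164 -41.491  25.455   6.008   1.582   0.198]
```

Call:
apply_moves(plan=[[255,[0,0,0],0.15]])

```text
time_s: 17.77
tcp_pos: [0.5173, -0.1851, 0.1302]
eef_rot: [-180.0, -0.1, -179.5]
contact_force: [-4.5, 1.5, 6.0]
gripper_width: 0.0126
```

```bash
python3 st.py
```

```text
17.77 [ 0.5173 -0.1851  0.1302] [-1.7998e+02 -7.0000e-02 -1.7949e+02] M [ 0.684  1.739 -0.097] F [-4.51  1.48  6.03] w 0.0126 t6 [  0.233 -41.481  25.451   6.044   1.604   0.276]
```

Call:
apply_moves(plan=[[255,[0,0,0],0.15]])

```text
time_s: 17.9
tcp_pos: [0.5172, -0.1851, 0.1302]
eef_rot: [-180.0, -0.1, 179.6]
contact_force: [-4.1, 1.8, 6.5]
gripper_width: 0.0128
```

```bash
python3 st.py
```

```text
17.9 [ 0.5172 -0.1851  0.1302] [-1.7998e+02 -7.0000e-02  1.7960e+02] M [ 0.748  1.644 -0.126] F [-4.07  1.77  6.49] w 0.0128 t6 [  0.227 -41.436  25.45    6.075   1.624   0.301]
```

Call:
apply_moves(plan=[[255,[0,0,0],0.15]])

```text
time_s: 18.02
tcp_pos: [0.5173, -0.1851, 0.1302]
eef_rot: [-180.0, -0.1, 178.7]
contact_force: [-4.9, 2.0, 7.1]
gripper_width: 0.0127
```

```bash
python3 st.py
```

```text
18.02 [ 0.5173 -0.1851  0.1302] [-1.7998e+02 -7.0000e-02  1.7870e+02] M [ 0.781  1.764 -0.265] F [-4.87  2.01  7.09] w 0.0127 t6 [  0.366 -41.399  25.418   6.138   1.652   0.447]
```

Call:
apply_moves(plan=[[255,[0,0,0],0.15]])

```text
time_s: 18.15
tcp_pos: [0.5172, -0.1851, 0.1302]
eef_rot: [-180.0, -0.1, 177.8]
contact_force: [-4.8, 1.3, 6.9]
gripper_width: 0.0128
```

```bash
python3 st.py
```

```text
18.15 [ 0.5172 -0.1851  0.1302] [-1.7998e+02 -7.0000e-02  1.7779e+02] M [ 0.721  1.731 -0.285] F [-4.81  1.32  6.87] w 0.0128 t6 [  0.2   -41.256  25.368   6.158   1.695   0.46 ]
```

Call:
apply_moves(plan=[[255,[0,0,0],0.15]])

```text
time_s: 18.27
tcp_pos: [0.5172, -0.1851, 0.1302]
eef_rot: [-180.0, -0.1, 176.9]
contact_force: [-4.9, 2.1, 7.1]
gripper_width: 0.0129
```

```bash
python3 st.py
```

```text
18.27 [ 0.5172 -0.1851  0.1302] [-1.7998e+02 -7.0000e-02  1.7689e+02] M [ 0.872  1.803 -0.17 ] F [-4.85  2.14  7.13] w 0.0129 t6 [-5.0000e-03 -4.1161e+01  2.5366e+01  6.1260e+00  1.7250e+00  3.6000e-01]
```

Call:
apply_moves(plan=[[255,[0,0,0],0.15]])

```text
time_s: 18.4
tcp_pos: [0.5173, -0.1851, 0.1302]
eef_rot: [-180.0, -0.1, 176.0]
contact_force: [-3.8, 1.4, 7.2]
gripper_width: 0.0129
```

```bash
python3 st.py
```

```text
18.4 [ 0.5173 -0.1851  0.1302] [-1.7998e+02 -7.0000e-02  1.7601e+02] M [ 0.794  1.81  -0.067] F [-3.8   1.43  7.19] w 0.0129 t6 [ -0.164 -41.099  25.375   6.086   1.747   0.277]
```

Call:
apply_moves(plan=[[255,[0,0,0],0.15]])

```text
time_s: 18.52
tcp_pos: [0.5173, -0.1851, 0.1303]
eef_rot: [-180.0, -0.1, 175.1]
contact_force: [-4.7, 1.9, 6.6]
gripper_width: 0.0128
```

```bash
python3 st.py
```

```text
18.52 [ 0.5173 -0.1851  0.1303] [-1.7998e+02 -7.0000e-02  1.7512e+02] M [0.804 1.823 0.004] F [-4.69  1.92  6.56] w 0.0128 t6 [ -0.269 -41.068  25.392   6.05    1.762   0.208]
```

Call:
apply_moves(plan=[[255,[0,0,0],0.15]])

```text
time_s: 18.65
tcp_pos: [0.5173, -0.1851, 0.1303]
eef_rot: [-180.0, -0.1, 174.2]
contact_force: [-5.2, 1.6, 7.1]
gripper_width: 0.0128
```

```bash
python3 st.py
```

```text
18.65 [ 0.5173 -0.1851  0.1303] [-1.7997e+02 -7.0000e-02  1.7422e+02] M [0.817 1.794 0.074] F [-5.15  1.59  7.09] w 0.0128 t6 [ -0.289 -41.062  25.413   6.03    1.772   0.18 ]
```

Call:
apply_moves(plan=[[255,[0,0,0],0],[255,[0,0,0],0],[255,[0,0,0],0]])

```text
time_s: 19.02
tcp_pos: [0.5172, -0.1851, 0.1302]
eef_rot: [-180.0, -0.1, 174.3]
contact_force: [-4.9, 2.7, 7.4]
gripper_width: 0.0122
```

```bash
python3 st.py
```

```text
19.02 [ 0.5172 -0.1851  0.1302] [-1.7997e+02 -7.0000e-02  1.7425e+02] M [0.882 1.795 0.003] F [-4.91  2.67  7.35] w 0.0122 t6 [-2.2900e-01 -4.1068e+01  2.5402e+01  6.0450e+00  1.7630e+00  1.7000e-02]
```

Call:
apply_moves(plan=[[130,[0,0,0],0],[130,[0,0,0],0],[130,[0,0,0],0],[130,[0,0,0],0],[130,[0,0,-0.4],0],[130,[0,0,-0.6],0],[130,[0,0,-0.8],0],[130,[0,0,-0.8],0],[130,[0,0,-0.8],0],[130,[0,0,0],0]])

```text
time_s: 20.27
tcp_pos: [0.5195, -0.1852, 0.3037]
eef_rot: [-180.0, 0.4, 174.3]
contact_force: [1.1, 0.8, -1.4]
gripper_width: 0.0428
```

```bash
python3 st.py; python3 - <<'E'
from h import *
s=get_state(); d=viewer.capture("wrist"); T=pose(s); np.save("T4.npy",T); cv2.imwrite("pics/w4.png",d["frame"])
E
```

```text
20.27 [ 0.5195 -0.1852  0.3037] [-179.98    0.37  174.32] M [0.128 0.087 0.009] F [ 1.14  0.83 -1.38] w 0.0428 t6 [ -0.05  -40.394  31.61    7.604  -0.501   0.   ]
```

View pics/w4.png

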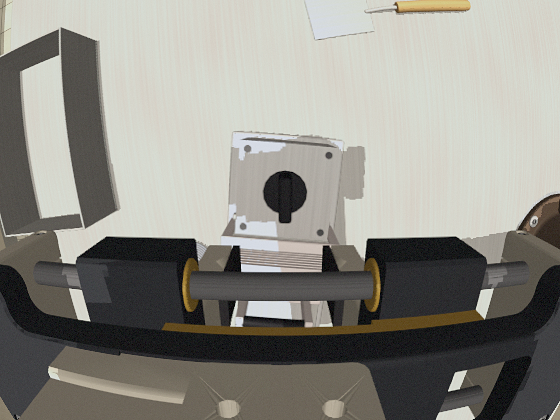

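Call:
apply_moves(plan=[[130,[0.25,0.84,0],0],[130,[0.25,0.84,0],0],[130,[0.25,0.84,0],0],[130,[0.25,0.84,0],0],[130,[0,0,0],-1],[130,[0,0,0],-1],[130,[0,0,0],-1],[130,[0,0,0],-1],[130,[0,0,0],-1],[130,[0,0,0],-1],[130,[0,0,0],-1],[130,[0,0,0],-1]])

```text
time_s: 21.82
tcp_pos: [0.4843, -0.0127, 0.2988]
eef_rot: [179.9, -0.1, -137.5]
contact_force: [-0.0, 0.8, -0.4]
gripper_width: 0.0428
```

Call:
apply_moves(plan=[[130,[0,0,0],-1],[130,[0,0,0],-1],[130,[0,0,0],-1],[130,[0,0,0],-1],[130,[0,0,0],-1],[130,[0,0,0],-1],[130,[0,0,0],-0.3],[130,[0,0,0],0],[130,[0,0,0],0]])

```text
time_s: 22.95
tcp_pos: [0.4847, -0.0127, 0.2998]
eef_rot: [180.0, -0.0, -100.0]
contact_force: [0.5, -0.5, -0.1]
gripper_width: 0.0427
```

```bash
python3 st.py; python3 - <<'E'
from h import *
s=get_state(); d=viewer.capture("wrist"); T=pose(s); np.save("T5.npy",T); cv2.imwrite("pics/w5.png",d["frame"])
a=d["frame"][60:260,100:400]; cv2.imwrite("pics/w5z.png",cv2.resize(a,None,fx=2.6,fy=2.6,interpolation=cv2.INTER_CUBIC))
im=d["frame"]; m=(im.max(2)<75).astype(np.uint8); n,l,st,c=cv2.connectedComponentsWithStats(m)
for i in range(1,n):
    if st[i,4]>100 and c[i][1]<240: print(st[i],c[i])
E
```

```text
22.95 [ 0.4847 -0.0127  0.2998] [ 1.7998e+02 -1.0000e-02 -9.9960e+01] M [-0.048  0.143 -0.067] F [ 0.48 -0.51 -0.1 ] w 0.0427 t6 [ 2.0000e-03 -2.9856e+01  3.0091e+01  7.0960e+00  8.7000e-02 -3.0000e-03]
[ 275   96   16   76 1109] [282.51217313 133.36970243]
[ 409  119   54   42 1439] [431.14523975 139.6914524 ]
```

View pics/w5z.png

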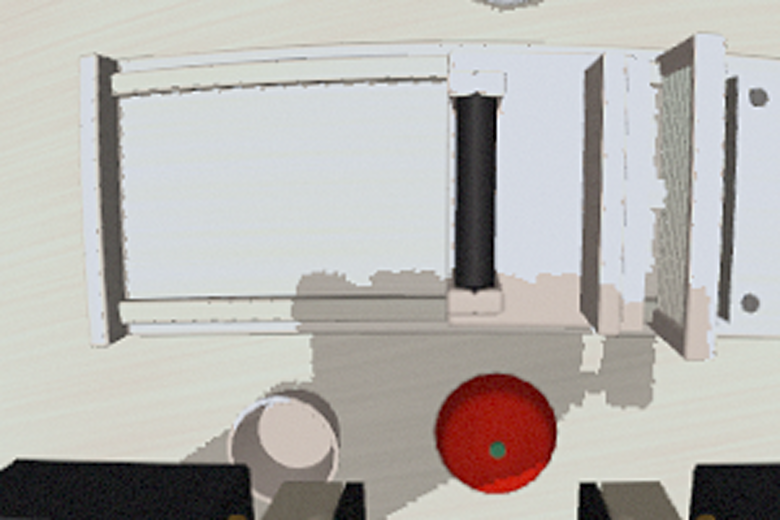

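```bash
python3 - <<'E'
from h import *
d=viewer.capture("wrist");T=np.load("T5.npy")
for z in (.128,.132): print(won(d,T,(282.5,133.4),z))
a=won(d,T,(282.5,97),.128);b=won(d,T,(282.8,171),.128);print(a,b,np.linalg.norm(a-b))
h=won(d,T,(282.5,133.4),.130)
dlt=T[:3,:3].T@(h-T[:3,3]); print("tool delta to handle",dlt, "z down to grasp", T[2,3]-(.128-.0188))
# knob
k=won(d,T,(431.1,139.7),.13);print(k)
E
```

```text
[ 0.54500733 -0.02684829  0.128     ]
[ 0.54510248 -0.02683971  0.132     ]
[ 0.58155246 -0.03324592  0.128     ] [ 0.50699177 -0.02051954  0.128     ] 0.07563899671388262
tool delta to handle [ 0.00349509 -0.06191011  0.1698011 ] z down to grasp 0.1906222707961986
[ 0.51658244 -0.18480358  0.13      ]
```

Call:
apply_moves(plan=[[130,[0.06,-0.62,0],0],[130,[0,-0.62,0],0],[130,[0,0,0.75],0],[130,[0,0,0.75],0],[130,[0,0,0.75],0],[130,[0,0,0.75],0],[130,[0,0,0.4],0],[130,[0,0,0.4],0],[130,[0,0,0],0]], squeeze=10)

```text
time_s: 24.18
tcp_pos: [0.5444, -0.0265, 0.1087]
eef_rot: [179.8, -0.1, -99.9]
contact_force: [-0.5, -0.6, 1.0]
gripper_width: 0.043
```

Call:
apply_moves(plan=[[255,[0,0,0],0],[255,[0,0,0],0],[255,[0,0,0],0],[255,[0,0,0],0]])

```text
time_s: 24.68
tcp_pos: [0.5461, -0.0251, 0.1108]
eef_rot: [-179.9, 0.1, -99.9]
contact_force: [-1.2, 6.6, 1.4]
gripper_width: 0.0155
```

```bash
python3 st.py
```

```text
24.68 [ 0.5461 -0.0251  0.1108] [-1.799e+02  1.300e-01 -9.989e+01] M [ 2.23   0.531 -0.026] F [-1.24  6.56  1.42] w 0.0155 t6 [-3.5450e+00 -4.3985e+01  2.2929e+01  7.0460e+00 -2.6500e-01 -2.0000e-03]
```

Call:
apply_moves(plan=[[255,[-0.04,0,0],0],[255,[-0.04,0,0],0],[255,[-0.02,0,0],0]])

```text
time_s: 25.05
tcp_pos: [0.5466, -0.0215, 0.1107]
eef_rot: [-179.9, -0.0, -99.9]
contact_force: [-1.9, -2.0, 6.9]
gripper_width: 0.0155
```

```bash
python3 st.py
```

```text
25.05 [ 0.5466 -0.0215  0.1107] [-1.7995e+02 -1.0000e-02 -9.9870e+01] M [-0.779  0.379  0.004] F [-1.85 -2.    6.92] w 0.0155 t6 [ 1.0440e+00 -4.2219e+01  2.2979e+01  4.5470e+00  5.1600e-01  8.0000e-03]
```

Call:
apply_moves(plan=[[255,[-0.03,0,0],0],[255,[-0.03,0,0],0],[255,[-0.02,0,0],0]])

```text
time_s: 25.42
tcp_pos: [0.5474, -0.0176, 0.1107]
eef_rot: [-179.9, -0.0, -99.9]
contact_force: [-0.2, -2.4, 6.4]
gripper_width: 0.0155
```

```bash
python3 st.py
```

```text
25.43 [ 0.5474 -0.0176  0.1107] [-1.7995e+02 -1.0000e-02 -9.9870e+01] M [-0.764  0.347  0.018] F [-0.23 -2.35  6.36] w 0.0155 t6 [ 1.0380e+00 -4.2322e+01  2.2966e+01  4.5410e+00  4.8700e-01  1.9000e-02]
```

Call:
apply_moves(plan=[[255,[-0.1,0,0],0],[255,[-0.2,0,0],0],[255,[-0.2,0,0],0],[255,[-0.2,0,0],0],[255,[-0.2,0,0],0],[255,[-0.2,0,0],0],[255,[-0.2,0,0],0],[255,[-0.2,0,0],0],[255,[-0.2,0,0],0],[255,[-0.2,0,0],0],[255,[-0.1,0,0],0],[255,[0,0,0],0]])

```text
time_s: 26.92
tcp_pos: [0.5655, 0.0823, 0.1107]
eef_rot: [-179.9, 0.1, -99.8]
contact_force: [3.7, 1.4, 4.3]
gripper_width: 0.0153
```

```bash
python3 st.py
```

```text
26.93 [0.5655 0.0823 0.1107] [-1.7986e+02  9.0000e-02 -9.9840e+01] M [ 0.255 -0.832 -0.041] F [3.75 1.39 4.34] w 0.0153 t6 [ -0.09  -45.159  20.951   4.604  -0.976  -0.048]
```

Call:
apply_moves(plan=[[255,[-0.06,0,0],0],[255,[-0.06,0,0],0],[255,[-0.05,0,0],0],[255,[-0.02,0,0],0]])

```text
time_s: 27.42
tcp_pos: [0.567, 0.0909, 0.1107]
eef_rot: [-179.9, 0.0, -99.9]
contact_force: [5.5, -2.8, 4.6]
gripper_width: 0.0156
```

```bash
python3 st.py
```

```text
27.43 [0.567  0.0909 0.1107] [-1.7988e+02  4.0000e-02 -9.9870e+01] M [-1.093 -1.425 -0.003] F [ 5.51 -2.82  4.63] w 0.0156 t6 [ 2.0460e+00 -4.5529e+01  2.1044e+01  3.3960e+00 -8.4100e-01  3.0000e-03]
```

Call:
apply_moves(plan=[[255,[-0.03,0,0],0],[255,[-0.02,0,0],0]])

```text
time_s: 27.68
tcp_pos: [0.5674, 0.0932, 0.1107]
eef_rot: [-179.9, 0.0, -99.9]
contact_force: [4.6, -6.3, 4.6]
gripper_width: 0.0155
```

```bash
python3 st.py
```

```text
27.68 [0.5674 0.0932 0.1107] [-1.7988e+02  3.0000e-02 -9.9870e+01] M [-2.169 -1.547 -0.022] F [ 4.61 -6.33  4.63] w 0.0155 t6 [ 2.4050e+00 -4.5771e+01  2.1315e+01  3.0870e+00 -6.2500e-01  1.1000e-02]
```

Call:
apply_moves(plan=[[255,[-0.02,0,0],0],[255,[-0.02,0,0],0],[255,[0,0,0],0]])

```text
time_s: 28.05
tcp_pos: [0.5673, 0.0933, 0.1107]
eef_rot: [-179.9, -0.1, -99.9]
contact_force: [5.4, -10.6, 5.6]
gripper_width: 0.0153
```

```bash
python3 st.py
```

```text
28.05 [0.5673 0.0933 0.1107] [-1.7993e+02 -1.3000e-01 -9.9880e+01] M [-4.119 -1.961 -0.008] F [  5.4  -10.64   5.57] w 0.0153 t6 [ 6.9080e+00 -4.5567e+01  2.2687e+01  1.3850e+00  1.9800e-01 -3.8000e-02]
```

Call:
apply_moves(plan=[[255,[0.04,0,0],0],[255,[0,0,0],0],[130,[0,0,0],0],[130,[0,0,0],0],[130,[0,0,0],0],[130,[0,0,0],0],[130,[0,0,-0.3],0],[130,[0,0,-0.6],0],[130,[0,0,-0.8],0],[130,[0,0,-0.8],0],[130,[0,0,-0.8],0],[130,[0,0,-0.4],0]])

```text
time_s: 29.55
tcp_pos: [0.5668, 0.093, 0.2991]
eef_rot: [-179.8, 0.1, -99.9]
contact_force: [0.3, -0.9, 0.2]
gripper_width: 0.0427
```

Call:
apply_moves(plan=[[130,[0,0.7,0],0],[130,[0.5,0.7,0],0],[130,[0.5,0,0],0],[130,[0,0,0],0],[130,[0,0,0],0]])

```text
time_s: 30.18
tcp_pos: [0.4889, 0.0559, 0.2958]
eef_rot: [-179.9, 0.0, -99.9]
contact_force: [0.2, -0.4, -0.2]
gripper_width: 0.043
```

```bash
python3 st.py; python3 - <<'E'
from h import *
s=get_state(); d=viewer.capture("wrist"); T=pose(s); np.save("T6.npy",T); cv2.imwrite("pics/w6.png",d["frame"])
im=d["frame"]; m=(im.max(2)<75).astype(np.uint8); n,l,st,c=cv2.connectedComponentsWithStats(m)
for i in range(1,n):
    if st[i,4]>100 and c[i][1]<240: print(st[i],c[i],won(d,T,c[i],.13))
for n in ["scene","side"]:
    f=viewer.capture(n)["frame"]; f=f[180:280,215:365] if n=="scene" else f[150:300,190:350]
    cv2.imwrite(f"pics/{n}6.png",cv2.resize(f,None,fx=4,fy=4,interpolation=cv2.INTER_CUBIC))
E
```

```text
30.18 [0.4889 0.0559 0.2958] [-1.7995e+02  4.0000e-02 -9.9910e+01] M [-0.097  0.151 -0.047] F [ 0.2  -0.39 -0.21] w 0.043 t6 [-2.6400e-01 -3.1850e+01  2.9983e+01  7.1180e+00  4.6000e-02  1.7000e-02]
[ 223   88   17   77 1118] [231.03309481 126.02683363] [0.56625747 0.09090981 0.13      ]
[ 463  118   52   40 1248] [483.22195513 138.25240385] [ 0.51645431 -0.18419583  0.13      ]
```

View pics/w6.png

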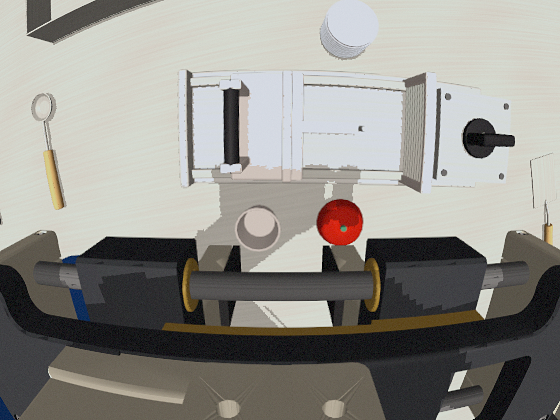

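View pics/scene6.png

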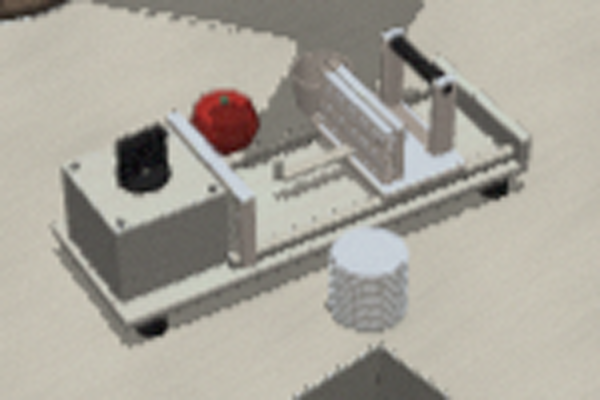

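View pics/side6.png

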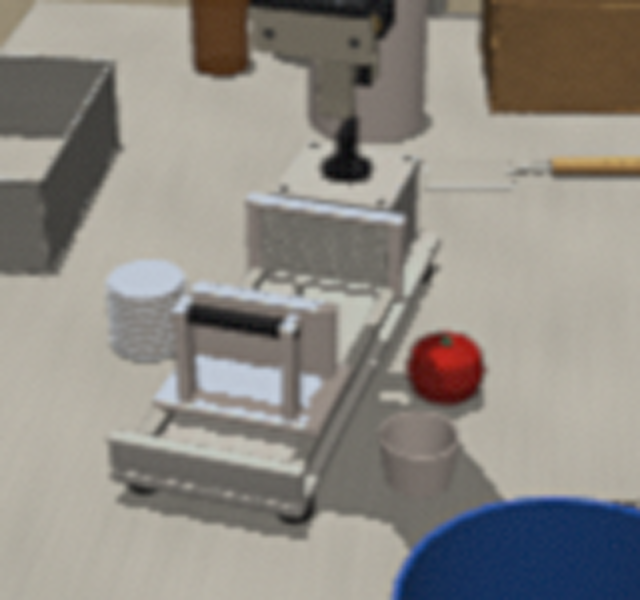

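```bash
python3 -c "
from plant import close_job; print(close_job())"
```

```text
the job is handed in; nothing more can be done
None
```

The slicer is open and the job is handed in, at about 30 s of the 72 s allowed.

- **Knob:** I turned it clockwise at about 7–12 °/s. The steady drag of about +0.1 N m fell to −0.29 N m at 77–79°. I stopped at about 82°, where the moment at rest was about 0. After I let go, the pictures showed it still turned to that angle.
- **Carriage:** It slid free at about 2–3 N, well past the 2.5 mm of play. I pulled it until it no longer moved and the force rose to about 11 N, 120.2 mm from shut by the arm's own position. Then I let go and lifted clear.
- **Last checks:** The camera put the handle's travel at 119.6 mm. The tomato, cup and lid stack look where they were. The gripper is open at about 0.30 m height, with contact force at noise level.
- **Disagreements:** The last joint's torque reading had a few brief bumps, and near the notch it moved opposite to the wrist moment, so I judged the notch by the wrist moment. The camera estimates of the knob's position differed by 2–4 mm. The grip then settled at (0.517, −0.185) m, within that spread.

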